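# Clamp a microplate on the shaker and start it

## Robot

A 7-joint arm with a two-finger parallel gripper is mounted at the origin on a cart in front of the work surface, level with it; the furniture and walls round the work are solid. World frame = base frame: x ahead of the robot, y to its left, z up, the work surface at z = 0. Lengths are in m, angles in rad, forces in N, time in s.
With the tool pointing down it reaches from about 0.4 to 0.925 m from the base axis. Payload 5.6 kg.
Tool frame: the origin (TCP) lies at the very end of the fingers, on their centre line; the grasp point (between the pads) lies 19 mm behind it; z points along the fingers, y is the direction in which the jaws open and shut (so a half turn about z gives the same grasp; the last joint's range is limited). The gripper opens to 85 mm and grips with 20 to 120 N. Pads are 22 mm wide; open, the fingers measure 114 mm over their backs; the gripper's body (76 mm by 85 mm) begins 54 mm behind the grasp point. The pads swing forward as they close: fully open they stand 13 mm farther back than shut.
Start: joints at [-1.224, 0.468, -0.012, 1.603, 0.006, 1.071, -0.056], TCP at [0.247, 0.601, 0.231] pointing down, gripper open.
Joint ranges: [-2.53, 2.53], [-0.31, 2.02], [-1.57, 1.55], [0.28, 2.44], [-1.29, 4.43], [0.15, 1.84], [-2.92, 2.92]. Speed limits (rad/s): [2.57, 2.57, 3.14, 3.14, 3.14, 3.14, 3.14].

## Interface

Orientations are given as a unit quaternion [w, x, y, z].
In Python, from plant import get_state, camera, camera_params, sign_off gives the robot as it stands. The module is installed in compiled form; this text tells all that it offers.
- The arm moves only by the tool apply_moves, never from a script. Its argument "targets" is a list of rows, each an object with "slide": the shift along the tool's x, y, z in m, a list of three; "spin": the turn about the tool's z in degrees; "claw": the closure, from 0 (fully open) to 1 (shut). In form: [{"slide": [tx, ty, tz], "spin": spin, "claw": claw}, ...]. A call has exactly 10 rows; each row shifts and turns the commanded pose from where the row before left it, along the tool's axes as they then stand; what a row does not reach is not made up. A row lasts 1/10 s, in which the tool goes at most 50 mm and 8.59 degrees, less where a joint would pass 70% of its speed; a pose out of reach is approached as far as the arm can. A call is refused whole if a number of a shift passes 0.05 or a number of a turn 8.59, either way. A call with a gripper value outside its range is refused whole. The fingers move at their own pace and stop on an object; "force" is the grip in N (left out, the last holds). Time passes only in rows, so rows that do not move let the fingers close, or fill a call up. It gives the time, the measured TCP pose, the force and the opening at its end, in the units of the state.
- get_state(): the state, without advancing time (a new reading comes with each control period).
- camera(name): name is "side" or "top"; returns (picture, depth): 384x512x3 uint8, red, green, blue; 384x512 float32, m along the optical axis (not along the pixel's ray), 0 where there is no reading.
- camera_params(name): a dict with "mtx" (3x3 intrinsics, pixels), "position" and "orientation" of the camera in the world. Camera axes: x right, y down, z forward; pixel columns grow to the right and rows downward; lengths in m; the calibration is good to about 2 mm. A picture is of the moment at which its call begins. camera_params takes no time and is no camera call.
- sign_off(): hands the job in, once; it reports no verdict.
The state is a dict: "t": time; "joint_pos": joint angles; "joint_velocities": joint speeds; "effort": joint torques, N m; "ee_pos": TCP position; "tool_rot": TCP orientation; "contact_force": force on the tool from outside, world axes, zero at the start; "moment": the same for the moment, N m; "gripper_width": opening from 0.0 (shut) to 1.0 (fully open).
Only numpy, scipy, OpenCV 4.12 (cv2) and the standard library are available. Lean on these libraries where they do the work, as an engineer would, in place of code of your own. Each camera call takes 0.05 s, during which the arm holds its last target.

## Task

The microplate has been laid on the shaker with its near edge still riding up on the near clamp. Push it into the sprung far clamp until its near edge clears the near clamp, lower that edge so that the plate lies flat on the deck with its flange under the lips of both clamps and springs back to the middle, and then press the rocker switch to start the shaker. Leave the other things on the bench where they are.

Things in the scene. Friction and masses are not known exactly. Their poses are not given: they have to be found in the camera images.
- shaker: White microplate shaker, fixed, 262 mm deep (x) by 172 mm wide (y). Origin at bench height under the middle of the plate nest; x points from console to far clamp, y left, z up. Aluminium deck 75 mm above the origin, x -89 to +97 mm. Lower console in front (top at 55 mm, x -160 to -94 mm): round dial at y +48 mm (13 mm high, not used), flat display, rocker switch at y -50 mm.
- nest (a point): Middle of the plate nest on the deck's top face, axes as the shaker's; the seated plate's origin comes to rest here. Grey spring housings 14.5 mm high stand on the deck behind the clamps, 76 to 92 mm from here; none in the 56 mm finger gap in front.
- microplate: White 96-well plate, 110 g, loose. Foot flange 85.5 (x) by 127.8 (y) by 6.1 mm high, well block 74.5 by 116.8 mm on it, top at 14.4 mm. Origin: centre of underside; x to the far clamp, z up. Starts with the far lower edge on the deck short of the far clamp, underside on the near lips, tilted 9 degrees. Too wide to grasp; the near flange face can be pushed by shut fingers through the finger gap.
- far_jaw (a joint): Travel of the far clamp away from the nest's middle, m: 0 at rest, 0.014 at its stop. Spring of 800 N/m with 2 N preload. With the plate's near edge clear of the near lips it reads about 0.008 to 0.012; about 0.0025 with the plate centred.
- near_jaw (a joint): The same for the near clamp (travel towards the robot); equal spring, about 0.0025 with the plate centred.
- switch (a joint): Black rocker switch on the console, 40 mm (shaker's y) by 21 mm, pivot in its middle, shallow V top; rad. 0: off, right half (-y, with a white line) slopes up away from the pivot; 0.34: on, right half level, 6 mm above the console. Stays where it is left; 2 to 3 N on the right half move it.
- switch_press (a point): Point on the top of the rocker's right half, 11.5 mm to the right of the pivot: press here straight down, it sinks about 4 mm; the deck's edge, 20 mm higher than the console, is 32 mm beyond it.
- timer: White bench timer 62 x 66 x 21 mm, loose, to the right of the shaker; not part of the job. Origin: centre of its underside.
- petri_a: Petri dish, 58 mm across, 15 mm high, loose, to the left of the shaker; not part of the job. Origin: centre of its underside.
- petri_b: Another petri dish of the same size, farther to the right; not part of the job.
- marker: Marker pen 135 mm long, 17 mm thick, lying far to the left; not part of the job.
- far_clamp (a point): Foot of the far clamp's upright face, mid-width, at deck height; 40.25 mm beyond the nest's middle at rest. The clamp is a steel bar 104 mm wide (y), 18 mm thick, 11.5 mm high; at the top of the face a lip overhangs 3.5 mm inwards, its underside 7.6 mm above the deck.
- near_clamp (a point): The same point of the near clamp, 40.25 mm on the robot's side of the nest's middle at rest. This clamp is two steel posts that move together, y -52 to -28 and +28 to +52 mm, same height, thickness and lip, with an open finger gap 56 mm wide between them, where the deck is bare to its front edge.
Not all that is in view belongs to the job. There is more than one size of the microplate; the one meant has the size given above.

How it is judged:
On the way, in this order (a step that is already met when the one before it is completed fails the run):
1. the plate has pushed the far clamp back by more than 5 mm (value of joint far_jaw above 0.005 m), for 0.1 s.
2. the plate lies flat on the deck, under the lips and centred between the clamps (x of microplate in the frame of nest between -0.0025 and 0.0025 m and z of microplate in the frame of nest below 0.0015 m and angle between microplate's own z axis and vertical below 0.03 rad and angle between the x axis of microplate and the x axis of shaker, either way round below 0.05 rad and value of joint each of far_jaw, near_jaw above 0.0005 m), for 0.2 s.
3. the rocker switch is on (value of joint switch above 0.25 rad), for 0.1 s.
At the end, for the whole second after the job is handed in: The plate is at rest flat on the deck (within 1.5 mm and 0.03 rad), square to the clamps within 0.05 rad, within 2.5 mm of the middle between the clamps and 20 mm sideways, both clamps sprung back by more than 0.5 mm, and the rocker switch is on (over 0.25 rad) (all of step 2 and y of microplate in the frame of nest between -0.02 and 0.02 m and value of joint switch above 0.25 rad and linear speed of microplate below 0.01 m/s); the robot touches nothing.
It fails at once if the timer, a petri dish or the marker is moved by more than 25 mm (distance of any of timer, petri_a, petri_b, marker from where it was at the start of the episode above 0.025 m).
It fails at once if the plate is tipped by more than 0.4 rad (angle between microplate's own z axis and vertical above 0.4 rad).
It also fails if it takes over 38 s, if anything falls off the work surface, if the arm or the gripper's body presses on something with over 40 N, if the wrist force passes 120 N, or if a joint passes its speed limit or range.

## Working session

There is one attempt and no reset: what is moved stays moved. The work goes in short steps, Python scripts to look and compute and a tool call to move; the robot and the scene stay as the last step left them, time stands still between calls to the robot, and variables do not carry over. Pictures are saved under pics/ and viewed, and the job is handed in when it is done.

Besides the shell and the picture viewer there is one more tool, called by a JSON object that holds its "api" and its "payload". apply_moves: Moves the arm, as the interface text tells. Its arguments: {"type":"object","properties":{"targets":{"type":"array"},"force":{"type":"number"}},"required":["targets"]}

```bash
mkdir -p pics
cat > h.py <<'E'
import numpy as np, cv2
from plant import *
from scipy.spatial.transform import Rotation as R
def q2R(q): return R.from_quat([q[1],q[2],q[3],q[0]]).as_matrix()
def cam(n):
    p=camera_params(n); return np.array(p["mtx"]),np.array(p["position"]),q2R(p["orientation"])
def pts(n,d):
    K,t,M=cam(n); v,u=np.mgrid[:384,:512]
    c=np.stack([(u-K[0,2])/K[0,0]*d,(v-K[1,2])/K[1,1]*d,d],-1)
    return c@M.T+t
def ray(n,u,v,z):
    K,t,M=cam(n); r=M@np.array([(u-K[0,2])/K[0,0],(v-K[1,2])/K[1,1],1]); return t+r*(z-t[2])/r[2]
def proj(n,P):
    K,t,M=cam(n); c=(np.atleast_2d(P)-t)@M; return (c[:,:2]/c[:,2:])*[K[0,0],K[1,1]]+K[:2,2]
E
python3 - <<'E'
from h import *
s=get_state()
for k in s: print(k,np.round(s[k],4))
for n in("side","top"):
    im,d=camera(n); np.savez(f"{n}0.npz",im=im,d=d); cv2.imwrite(f"pics/{n}0.png",im[...,::-1]); p=camera_params(n); print(n,p)
E
```

```text
t 0.0
joint_pos [-1.224   0.4684 -0.0116  1.6037  0.006   1.0714 -0.0563]
joint_velocities [ 0.0001 -0.001   0.0017 -0.0011  0.0003 -0.0003  0.0005]
effort [ 5.00000e-04 -5.32398e+01  2.13000e-02 -2.51298e+01  1.14000e-02
  8.00000e-03 -0.00000e+00]
ee_pos [0.2468 0.6007 0.2303]
tool_rot [-1.000e-04  1.937e-01  9.811e-01 -9.000e-04]
contact_force [ 0.4071 -0.1068  0.2689]
moment [0.0361 0.0551 0.0347]
gripper_width 0.9987
side {'mtx': array([[370.86561579,   0.        , 264.70711385],
       [  0.        , 370.86561579, 189.52405396],
       [  0.        ,   0.        ,   1.        ]]), 'position': array([0.54863395, 1.11477281, 0.80507429]), 'orientation': array([-0.00612066,  0.01841609,  0.8810039 , -0.47271082])}
top {'mtx': array([[479.33785786,   0.        , 250.77355797],
       [  0.        , 479.33785786, 194.84853556],
       [  0.        ,   0.        ,   1.        ]]), 'position': array([0.23191907, 0.0292477 , 1.45722881]), 'orientation': array([-0.081803  ,  0.72921439, -0.67557051,  0.07182709])}
```

View pics/top0.png

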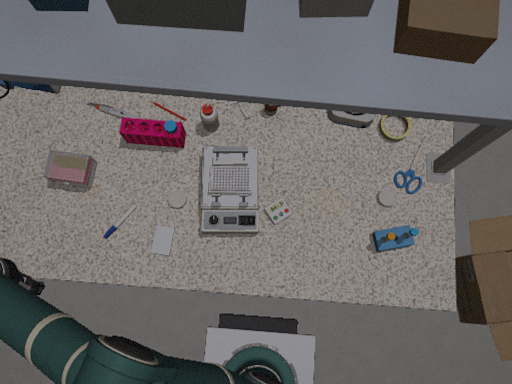

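View pics/side0.png

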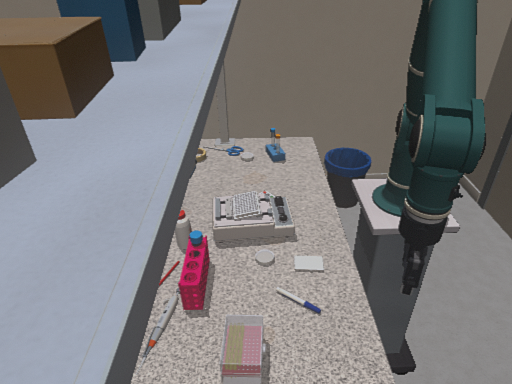

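The top view has the shaker at about (230,190) with the plate on it. The side view has the plate at about (246,205). The overhead shelf is beyond the shaker. Next I'll take a close crop.

Run:
```python
from h import *
a=np.load("top0.npz");b=np.load("side0.npz")
cv2.imwrite("pics/c1.png",cv2.resize(a["im"][140:240,190:300,::-1],None,fx=6,fy=6,interpolation=cv2.INTER_CUBIC)[:600,:660])
cv2.imwrite("pics/c2.png",cv2.resize(b["im"][180:250,200:305,::-1],None,fx=7,fy=7,interpolation=cv2.INTER_CUBIC))
P=pts("top",a["d"]);Q=pts("side",b["d"])
for u,v in [(230,190),(212,150),(248,150),(230,180),(210,205),(250,205),(230,230)]: print(u,v,P[v,u].round(3))
# shelf
for u,v in [(230,100),(230,90),(100,80),(300,50)]: print('shelf',P[v,u].round(3))
print('side shelf',Q[150,150].round(3))
```

```text
230 190 [0.541 0.121 0.101]
212 150 [0.663 0.187 0.083]
248 150 [0.672 0.08  0.081]
230 180 [0.571 0.124 0.101]
210 205 [0.497 0.178 0.076]
250 205 [0.506 0.061 0.074]
230 230 [0.431 0.114 0.054]
shelf [0.594 0.101 0.622]
shelf [0.601 0.1   0.651]
shelf [0.603 0.338 0.651]
shelf [ 0.693 -0.022  0.646]
side shelf [0.549 1.115 0.805]
```

View pics/c1.png

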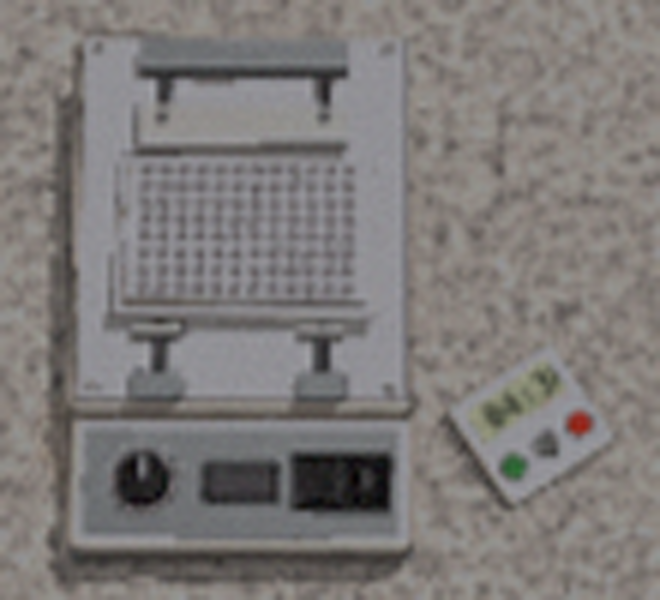

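View pics/c2.png

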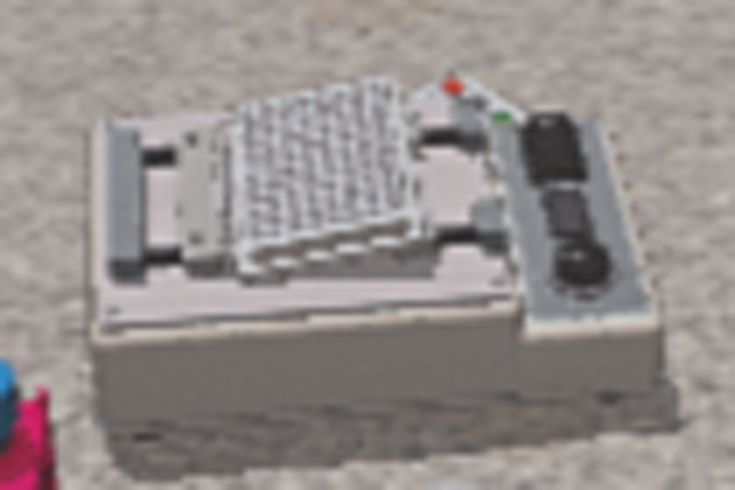

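Run:
```python
from h import *
for n in("top","side"):
    a=np.load(n+"0.npz"); P=pts(n,a["d"]); g=(abs(P[...,0]-0.53)<.2)&(abs(P[...,1]-.12)<.14)
    tab=P[g&(P[...,2]<0.02)]; print(n,'table z',np.median(tab[:,2]),tab[:,2].std())
    m=g&(P[...,2]>0.035)
    r=cv2.minAreaRect(P[m][:,:2].astype(np.float32)*1000); print('all',r)
    m2=g&(abs(P[...,2]-.075)<.006)&(P[...,0]>.46)
    print('deck z',np.median(P[m2][:,2])); print('deck',cv2.minAreaRect(P[m2][:,:2].astype(np.float32)*1000))
    m3=g&(abs(P[...,2]-.055)<.005)&(P[...,0]<.49); print('cons',np.median(P[m3][:,2]),cv2.minAreaRect(P[m3][:,:2].astype(np.float32)*1000))
# pixel corner rays, top
for nm,u,v,z in [('deckFL',82,40,.075),('FR',405,40,.075),('NL',75,402,.075),('NR',410,402,.075),('consNL',72,548,.055),('consNR',408,548,.055),('hFL',137,40,.0895),('hFR',348,40,.0895),('hNL_L',130,398,.0895),('hNL_R',183,398,.0895),('hNR_L',295,398,.0895),('hNR_R',347,398,.0895),('rockL',292,482,.06),('rockR',391,482,.06),('rockT',340,455,.06),('rockB',340,510,.06),('dial',142,480,.068)]:
    print(nm,ray("top",190+(u+.5)/6-.5,140+(v+.5)/6-.5,z).round(4))
for nm,u,v,z in [('deckFL',95,333,.075),('FR',95,122,.075),('NL',523,300,.075),('consNL',660,322,.055),('consNR',600,118,.055),('consFL',525,330,.055)]:
    print('side',nm,ray("side",200+(u+.5)/7-.5,180+(v+.5)/7-.5,z).round(4))
```

```text
top table z 0.001926636941068316 0.003718852014619457
all ((575.5841064453125, 119.76741790771484), (308.2522277832031, 280.24334716796875), 0.16588816046714783)
deck z 0.07601202863981071
deck ((570.9593505859375, 126.97615051269531), (227.78497314453125, 169.826904296875), 4.224628448486328)
cons 0.05657196312874202 ((460.26904296875, 118.72908020019531), (66.93640899658203, 170.03099060058594), 4.209339141845703)
side table z 0.0003236178009828894 0.0036348456848343223
all ((576.452392578125, 118.61436462402344), (302.19970703125, 278.4380798339844), 1.1769895553588867)
deck z 0.07492394672174296
deck ((573.7447509765625, 127.56102752685547), (225.57228088378906, 171.1521453857422), 4.271806240081787)
cons 0.05584265836977875 ((458.70068359375, 117.40660858154297), (63.176448822021484, 172.4239959716797), 0.8406127095222473)
deckFL [0.6759 0.2156 0.075 ]
FR [0.6881 0.0533 0.075 ]
NL [0.4907 0.2008 0.075 ]
NR [0.5031 0.0371 0.075 ]
consNL [0.4215 0.1975 0.055 ]
consNR [0.4341 0.0328 0.055 ]
hFL [0.6733 0.1863 0.0895]
hFR [0.6812 0.0814 0.0895]
hNL_L [0.4919 0.1725 0.0895]
hNL_R [0.4939 0.1469 0.0895]
hNR_L [0.498  0.0928 0.0895]
hNR_R [0.4999 0.0676 0.0895]
rockL [0.4617 0.0921 0.06  ]
rockR [0.4654 0.0436 0.06  ]
rockT [0.4769 0.0696 0.06  ]
rockB [0.4496 0.0675 0.06  ]
dial [0.4558 0.1651 0.068 ]
side deckFL [0.6787 0.218  0.075 ]
side FR [0.6914 0.0536 0.075 ]
side NL [0.4885 0.2036 0.075 ]
side consNL [0.4255 0.1975 0.055 ]
side consNR [0.439  0.0332 0.055 ]
side consFL [0.4873 0.2003 0.055 ]
```

Run:
```python
from h import *
N=np.array([.5865,.1273]);a=np.deg2rad(4.3);M=np.array([[np.cos(a),np.sin(a)],[-np.sin(a),np.cos(a)]])
loc=lambda p:(np.r_[(M@(p[:2]-N))*1000,(p[2]-.075)*1000]).round(1)
for nm,u,v,z in [('flangeNearL top',107,322,.0945),('flangeNearR top',368,326,.0945),('block near L',122,304,.102),('block near R',365,304,.102),('block farL',128,155,.0905),('block farR',352,158,.0905),('farclamp lip L',137,148,.0865),('farclamp lip R',345,148,.0865),('near lip L',158,326,.0865),('rock pivot',340,482,.058)]:
    print(nm,loc(ray("top",190+(u+.5)/6-.5,140+(v+.5)/6-.5,z)))
for n in("top","side"):
    b=np.load(n+"0.npz");P=pts(n,b["d"]).reshape(-1,3)
    L=np.c_[(P[:,:2]-N)@M.T,P[:,2]-.075]*1000
    k=(abs(L[:,1])<50)&(abs(L[:,0])<50)
    for x in range(-50,40,6):
        s=k&(abs(L[:,0]-x)<3); 
        if s.any(): print(n,x,np.percentile(L[s,2],[20,50,80]).round(1))
```

```text
flangeNearL top [-54.3  63.7  19.5]
flangeNearR top [-56.2 -63.2  19.5]
block near L [-47.   55.9  27. ]
block near R [-47.  -61.7  27. ]
block farL [31.2 55.5 15.5]
block farR [ 29.6 -55.1  15.5]
farclamp lip L [35.9 51.5 11.5]
farclamp lip R [ 35.9 -51.6  11.5]
near lip L [-54.5  39.5  11.5]
rock pivot [-126.8  -49.3  -17. ]
top -50 [ 2.5 19.2 22.6]
top -44 [21.8 25.1 29.2]
top -38 [26.1 27.5 30.2]
top -32 [25.5 28.  30. ]
top -26 [23.8 26.3 28.4]
top -20 [22.5 25.4 27.4]
top -14 [21.8 23.8 26.7]
top -8 [21.1 23.3 25.4]
top -2 [20.5 22.9 24.9]
top 4 [ 23.5 554.5 570.5]
top 10 [546.5 564.1 576. ]
top 16 [ 22.3 575.5 577.4]
top 22 [ 18.5 570.7 576.5]
top 28 [ 19.8 570.1 571.7]
top 34 [ 14.4 570.1 571.6]
side -50 [18.  19.6 21.3]
side -44 [19.  21.5 27.7]
side -38 [25.4 26.  27.4]
side -32 [23.7 26.  27.2]
side -26 [23.2 24.4 25.7]
side -20 [22.8 23.7 24.7]
side -14 [21.8 23.  24.1]
side -8 [20.7 22.  22.8]
side -2 [20.3 21.1 22.3]
side 4 [18.6 19.8 21.2]
side 10 [ 18.3 282.  565.4]
side 16 [ 17.2  18.9 574.8]
side 22 [ 16.3  17.6 574.4]
side 28 [ 15.2  17.1 569.1]
side 34 [3.00e-01 6.10e+00 5.69e+02]
```

Candidates: the well plate on the shaker at top (230,185) is the only microplate. The pink rack (153,132), tip box (70,170), white card (162,240), petri dishes (177,198) and (388,198), and timer (278,211) are not it. The crop confirms a 96-well plate tilted on the near posts. I measured the nest at about (0.5865, 0.1273) with a yaw of 4.3°.

{"api": "apply_moves", "payload": {"targets": [{"slide": [0, 0, 0], "spin": -6.7, "claw": 1}, {"slide": [0, 0, 0], "spin": -6.7, "claw": 1}, {"slide": [0, 0, 0], "spin": -6.7, "claw": 1}, {"slide": [0, 0, 0], "spin": -6.6, "claw": 1}, {"slide": [-0.019, -0.041, 0], "spin": 0, "claw": 1}, {"slide": [-0.019, -0.041, 0], "spin": 0, "claw": 1}, {"slide": [-0.019, -0.041, 0], "spin": 0, "claw": 1}, {"slide": [-0.019, -0.041, 0], "spin": 0, "claw": 1}, {"slide": [-0.019, -0.041, 0], "spin": 0, "claw": 1}, {"slide": [-0.019, -0.041, 0], "spin": 0, "claw": 1}], "force": 40}}

```text
t: 1.1
ee_pos: [0.3799, 0.3627, 0.2311]
tool_rot: [-0.0, -0.038, 0.999, -0.0]
contact_force: [0.3, 0.2, 0.1]
gripper_width: 0.001
```

```bash
cat >> h.py <<'E'
N=np.array([.5865,.1273]);_a=np.deg2rad(4.3);M2=np.array([[np.cos(_a),np.sin(_a)],[-np.sin(_a),np.cos(_a)]])
loc=lambda p:(np.r_[(M2@(np.array(p)[:2]-N))*1000,(p[2]-.075)*1000]).round(1)
def st():
    s=get_state(); T=q2R(s["tool_rot"]); F=np.array(s["contact_force"])
    print("t",round(s["t"],2),"local",loc(s["ee_pos"]),"yaw_y",np.rad2deg(np.arctan2(T[1,1],T[0,1])).round(2),"tilt",np.round(T[:,2],3),"F",F.round(1),"w",round(s["gripper_width"],3),"q",np.round(s["joint_pos"],2))
E
python3 -c "
from h import *
st()"
```

```text
t 1.1 local [-188.3  250.2  156.1] yaw_y 94.37 tilt [-0. -0. -1.] F [0.3 0.2 0.1] w 0.001 q [-0.79  0.26 -0.04  1.91  0.01  0.98  0.81]
```

{"api": "apply_moves", "payload": {"targets": [{"slide": [-0.0195, -0.0417, 0], "spin": 0, "claw": 1}, {"slide": [-0.0195, -0.0417, 0], "spin": 0, "claw": 1}, {"slide": [-0.0195, -0.0417, 0], "spin": 0, "claw": 1}, {"slide": [-0.0195, -0.0417, 0], "spin": 0, "claw": 1}, {"slide": [-0.0195, -0.0417, 0], "spin": 0, "claw": 1}, {"slide": [-0.0195, -0.0417, 0], "spin": 0, "claw": 1}, {"slide": [0, 0, 0.02], "spin": 0, "claw": 1}, {"slide": [0, 0, 0.02], "spin": 0, "claw": 1}, {"slide": [0, 0, 0.02], "spin": 0, "claw": 1}, {"slide": [0, 0, 0.02], "spin": 0, "claw": 1}]}}

```text
t: 2.1
ee_pos: [0.5149, 0.1238, 0.1503]
tool_rot: [-0.0, -0.038, 0.999, -0.0]
contact_force: [-0.1, -1.0, -1.4]
gripper_width: -0.003
```

```bash
python3 -c "
from h import *
st()
b,_=camera('side');cv2.imwrite('pics/s2.png',cv2.resize(b[170:250,190:310,::-1],None,fx=6,fy=6,interpolation=cv2.INTER_CUBIC))
b,_=camera('top');cv2.imwrite('pics/t2.png',cv2.resize(b[100:260,150:350,::-1],None,fx=3,fy=3,interpolation=cv2.INTER_CUBIC))
st()"
```

```text
t 2.1 local [-71.7   1.9  75.3] yaw_y 94.34 tilt [-0. -0. -1.] F [-0.1 -1.  -1.4] w -0.003 q [-0.4   0.37  0.12  1.97 -0.06  0.8   1.4 ]
t 2.2 local [-73.6   1.6  73.6] yaw_y 94.36 tilt [-0.006 -0.002 -1.   ] F [-0.2  0.9  0.4] w 0.002 q [-0.4   0.37  0.12  1.98 -0.06  0.8   1.4 ]
```

View pics/s2.png

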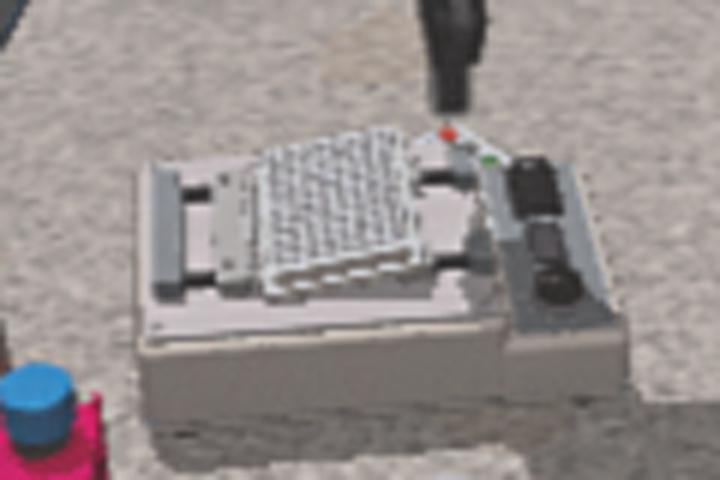

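View pics/t2.png

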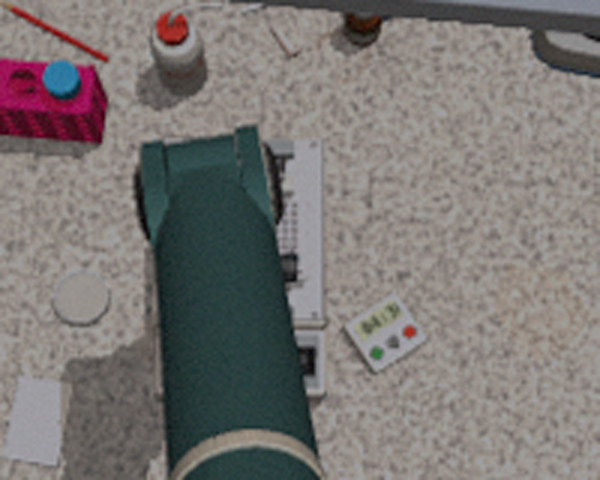

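The side view shows the shut fingertips at crop (450,105), in line with the finger gap and on the near side of the plate. The top view is blocked by the arm. Descending next.

{"api": "apply_moves", "payload": {"targets": [{"slide": [0, -0.0016, 0.01], "spin": 0, "claw": 1}, {"slide": [0, 0, 0.01], "spin": 0, "claw": 1}, {"slide": [0, 0, 0.01], "spin": 0, "claw": 1}, {"slide": [0, 0, 0.01], "spin": 0, "claw": 1}, {"slide": [0, 0, 0.006], "spin": 0, "claw": 1}, {"slide": [0, 0, 0.004], "spin": 0, "claw": 1}, {"slide": [0, 0, 0], "spin": 0, "claw": 1}, {"slide": [0, 0, 0], "spin": 0, "claw": 1}, {"slide": [0, 0, 0], "spin": 0, "claw": 1}, {"slide": [0, 0, 0], "spin": 0, "claw": 1}]}}

```text
t: 3.2
ee_pos: [0.5155, 0.1225, 0.1017]
tool_rot: [0.0, -0.038, 0.999, 0.0]
contact_force: [0.4, 0.3, -0.4]
gripper_width: -0.003
```

```bash
python3 -c "
from h import *
st()
b,_=camera('side');cv2.imwrite('pics/s3.png',cv2.resize(b[185:235,220:280,::-1],None,fx=12,fy=12,interpolation=cv2.INTER_CUBIC))
s=get_state(); print(proj('side',s['ee_pos'])); st()"
```

```text
t 3.2 local [-71.1   0.6  26.7] yaw_y 94.36 tilt [ 0.001  0.    -1.   ] F [ 0.4  0.3 -0.4] w -0.003 q [-0.38  0.44  0.11  2.   -0.07  0.7   1.42]
[[264.66472476 200.8231919 ]]
t 3.25 local [-71.2   0.6  26.6] yaw_y 94.36 tilt [ 0.001  0.    -1.   ] F [-0.1  0.3  0.1] w -0.003 q [-0.38  0.44  0.11  2.   -0.07  0.7   1.42]
```

View pics/s3.png

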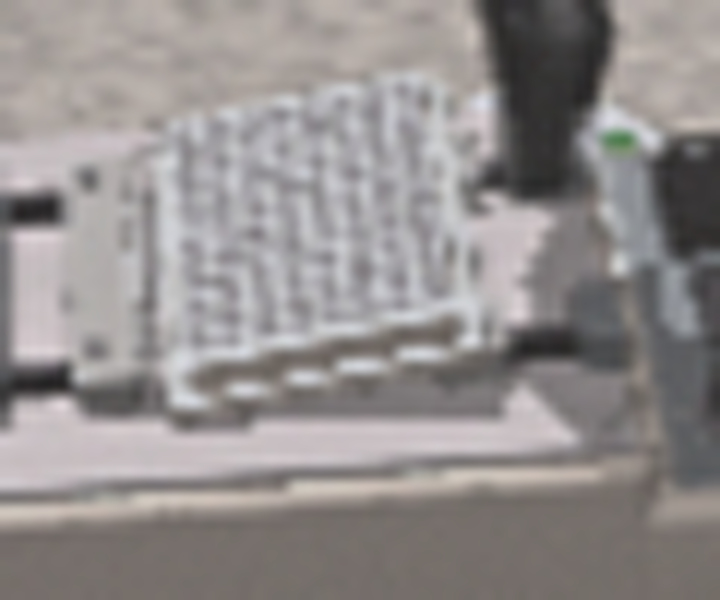

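The side view shows the tip at pixel (265,201), where the TCP projects, and the plate's near edge about 25 mm ahead. I'll place the tip just above the flange ledge so it pushes the well block and can later press the ledge down.

{"api": "apply_moves", "payload": {"targets": [{"slide": [0, 0, 0.003], "spin": 0, "claw": 1}, {"slide": [0, 0, 0.002], "spin": 0, "claw": 1}, {"slide": [-0.004, 0, 0], "spin": 0, "claw": 1}, {"slide": [-0.004, 0, 0], "spin": 0, "claw": 1}, {"slide": [-0.004, 0, 0], "spin": 0, "claw": 1}, {"slide": [-0.002, 0, 0], "spin": 0, "claw": 1}, {"slide": [-0.002, 0, 0], "spin": 0, "claw": 1}, {"slide": [-0.001, 0, 0], "spin": 0, "claw": 1}, {"slide": [0, 0, 0], "spin": 0, "claw": 1}, {"slide": [0, 0, 0], "spin": 0, "claw": 1}]}}

```text
t: 4.25
ee_pos: [0.5322, 0.1238, 0.0963]
tool_rot: [0.0, -0.038, 0.999, 0.0]
contact_force: [0.2, -0.3, -0.6]
gripper_width: 0.0
```

```bash
cat > l.py <<'E'
from h import *
import sys
st()
b,_=camera('side');cv2.imwrite('pics/%s.png'%sys.argv[1],cv2.resize(b[185:235,220:280,::-1],None,fx=12,fy=12,interpolation=cv2.INTER_CUBIC))
E
python3 l.py s4
```

```text
t 4.25 local [-54.5   0.5  21.3] yaw_y 94.37 tilt [ 0.  0. -1.] F [ 0.2 -0.3 -0.6] w 0.0 q [-0.38  0.48  0.11  1.96 -0.08  0.71  1.42]
```

View pics/s4.png

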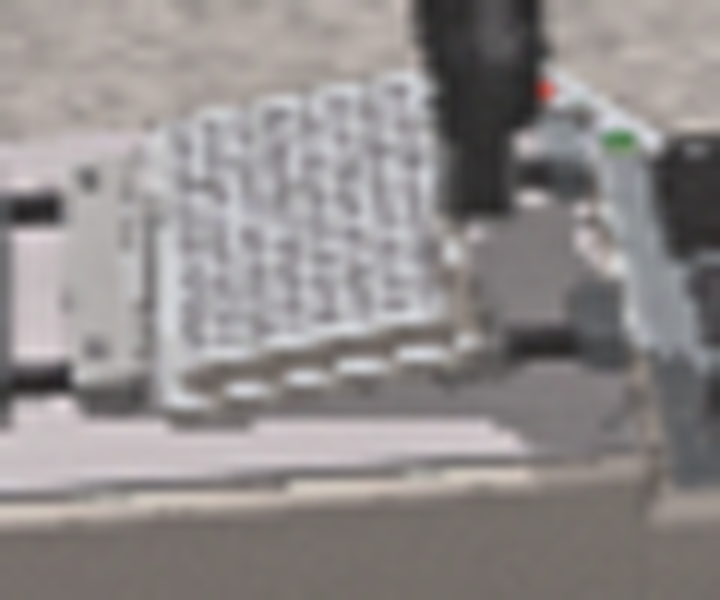

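The tip is over the ledge at crop (475,205), just short of the block face and with no contact force. I'll advance gently.

{"api": "apply_moves", "payload": {"targets": [{"slide": [-0.001, 0, 0], "spin": 0, "claw": 1}, {"slide": [-0.001, 0, 0], "spin": 0, "claw": 1}, {"slide": [-0.001, 0, 0], "spin": 0, "claw": 1}, {"slide": [-0.001, 0, 0], "spin": 0, "claw": 1}, {"slide": [-0.001, 0, 0], "spin": 0, "claw": 1}, {"slide": [-0.001, 0, 0], "spin": 0, "claw": 1}, {"slide": [-0.001, 0, 0], "spin": 0, "claw": 1}, {"slide": [-0.001, 0, 0], "spin": 0, "claw": 1}, {"slide": [0, 0, 0], "spin": 0, "claw": 1}, {"slide": [0, 0, 0], "spin": 0, "claw": 1}]}}

```text
t: 5.3
ee_pos: [0.5395, 0.1239, 0.096]
tool_rot: [-0.001, -0.038, 0.999, -0.0]
contact_force: [-3.3, -2.2, 0.3]
gripper_width: 0.002
```

```bash
python3 l.py s5
```

```text
t 5.3 local [-47.1   0.2  21. ] yaw_y 94.35 tilt [-0.001 -0.001 -1.   ] F [-3.3 -2.2  0.3] w 0.002 q [-0.37  0.49  0.11  1.95 -0.08  0.71  1.43]
```

View pics/s5.png

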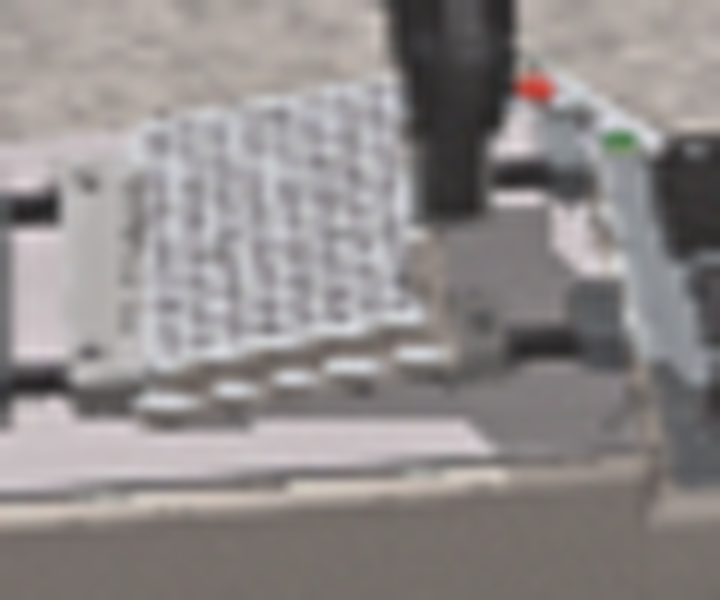

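The plate has moved into the far clamp: its far edge is at crop x≈140, at the clamp face, with about 3–4 N. I'll keep pushing.

{"api": "apply_moves", "payload": {"targets": [{"slide": [-0.001, 0, 0], "spin": 0, "claw": 1}, {"slide": [-0.001, 0, 0], "spin": 0, "claw": 1}, {"slide": [-0.001, 0, 0], "spin": 0, "claw": 1}, {"slide": [-0.001, 0, 0.0005], "spin": 0, "claw": 1}, {"slide": [-0.001, 0, 0], "spin": 0, "claw": 1}, {"slide": [-0.001, 0, 0.0005], "spin": 0, "claw": 1}, {"slide": [-0.001, 0, 0], "spin": 0, "claw": 1}, {"slide": [-0.001, 0, 0], "spin": 0, "claw": 1}, {"slide": [0, 0, 0], "spin": 0, "claw": 1}, {"slide": [0, 0, 0], "spin": 0, "claw": 1}]}}

```text
t: 6.35
ee_pos: [0.5457, 0.1243, 0.0949]
tool_rot: [-0.003, -0.038, 0.999, -0.001]
contact_force: [-9.7, -3.8, 4.7]
gripper_width: -0.005
```

```bash
python3 l.py s6
```

```text
t 6.35 local [-40.9   0.1  19.9] yaw_y 94.36 tilt [-0.005 -0.001 -1.   ] F [-9.7 -3.8  4.7] w -0.005 q [-0.37  0.5   0.11  1.93 -0.08  0.72  1.43]
```

View pics/s6.png

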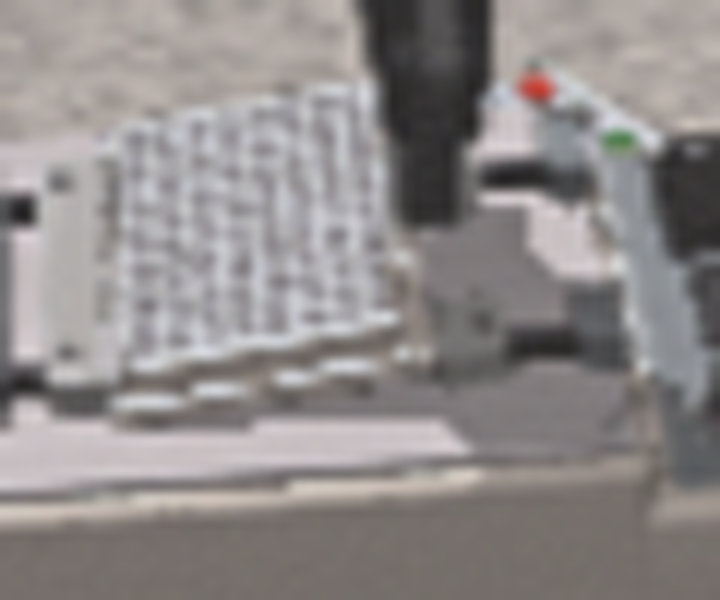

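The far clamp has moved about 5–6 mm (crop x 65→48). The near edge at crop (415,355) is still at the near post lip, so I'll push about 3–4 mm more.

{"api": "apply_moves", "payload": {"targets": [{"slide": [-0.001, 0, 0], "spin": 0, "claw": 1}, {"slide": [-0.001, 0, 0], "spin": 0, "claw": 1}, {"slide": [-0.001, 0, 0], "spin": 0, "claw": 1}, {"slide": [-0.001, 0, 0], "spin": 0, "claw": 1}, {"slide": [0, 0, 0], "spin": 0, "claw": 1}, {"slide": [0, 0, 0], "spin": 0, "claw": 1}, {"slide": [0, 0, 0], "spin": 0, "claw": 1}, {"slide": [0, 0, 0], "spin": 0, "claw": 1}, {"slide": [0, 0, 0], "spin": 0, "claw": 1}, {"slide": [0, 0, 0], "spin": 0, "claw": 1}]}}

```text
t: 7.4
ee_pos: [0.5483, 0.1244, 0.094]
tool_rot: [-0.004, -0.038, 0.999, -0.001]
contact_force: [-11.2, -3.4, 2.0]
gripper_width: -0.0
```

```bash
python3 l.py s7
```

```text
t 7.4 local [-38.3  -0.   19. ] yaw_y 94.36 tilt [-0.008 -0.002 -1.   ] F [-11.2  -3.4   2. ] w -0.0 q [-0.37  0.5   0.11  1.92 -0.08  0.73  1.43]
```

View pics/s7.png

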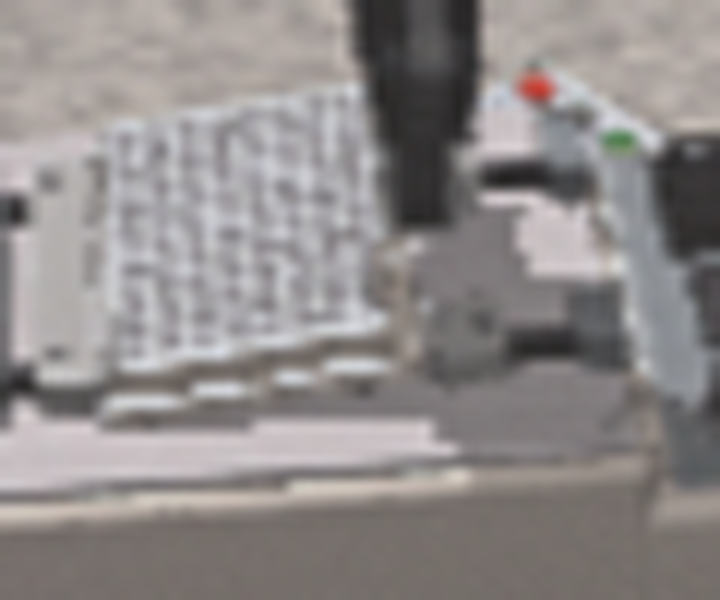

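The far clamp is now about 9 mm back. The near edge at crop (405,350) looks just clear of the post lip. I'll push slightly more for margin, then press down on the ledge.

{"api": "apply_moves", "payload": {"targets": [{"slide": [-0.001, 0, 0], "spin": 0, "claw": 1}, {"slide": [-0.0005, 0, 0], "spin": 0, "claw": 1}, {"slide": [0, 0, 0], "spin": 0, "claw": 1}, {"slide": [0, 0, 0.001], "spin": 0, "claw": 1}, {"slide": [0, 0, 0.001], "spin": 0, "claw": 1}, {"slide": [0, 0, 0.001], "spin": 0, "claw": 1}, {"slide": [0, 0, 0.001], "spin": 0, "claw": 1}, {"slide": [0, 0, 0.001], "spin": 0, "claw": 1}, {"slide": [0, 0, 0], "spin": 0, "claw": 1}, {"slide": [0, 0, 0], "spin": 0, "claw": 1}]}}

```text
t: 8.45
ee_pos: [0.5483, 0.1243, 0.0884]
tool_rot: [-0.006, -0.038, 0.999, -0.001]
contact_force: [-13.4, -2.9, 1.1]
gripper_width: 0.003
```

```bash
python3 l.py s8
```

```text
t 8.45 local [-38.3  -0.1  13.4] yaw_y 94.37 tilt [-0.012 -0.003 -1.   ] F [-13.4  -2.9   1.1] w 0.003 q [-0.37  0.51  0.11  1.92 -0.08  0.72  1.44]
```

View pics/s8.png

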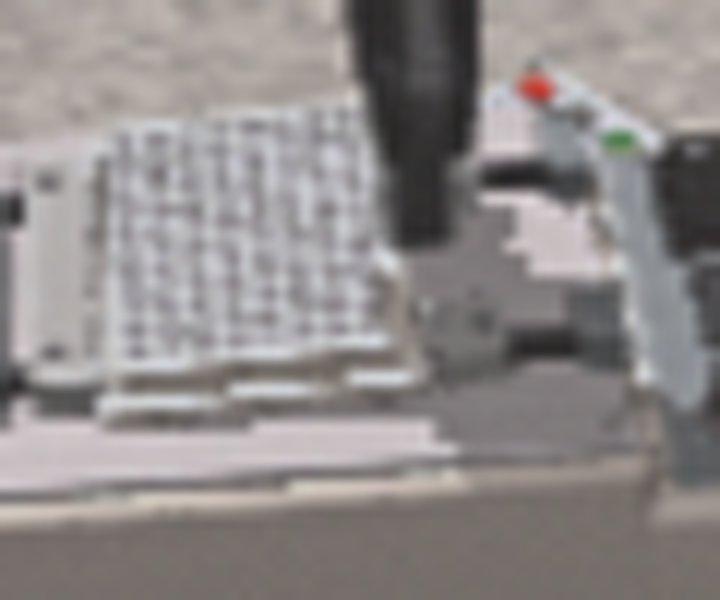

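The plate is following down: the tilt has visibly reduced and there is little vertical force. The clamp is about 10 mm back (screw dot crop x 88→50). I'll continue down.

{"api": "apply_moves", "payload": {"targets": [{"slide": [-0.0005, 0, 0.001], "spin": 0, "claw": 1}, {"slide": [0, 0, 0.001], "spin": 0, "claw": 1}, {"slide": [0, 0, 0.001], "spin": 0, "claw": 1}, {"slide": [0, 0, 0.001], "spin": 0, "claw": 1}, {"slide": [0, 0, 0.001], "spin": 0, "claw": 1}, {"slide": [0, 0, 0.001], "spin": 0, "claw": 1}, {"slide": [0, 0, 0.0005], "spin": 0, "claw": 1}, {"slide": [0, 0, 0.0005], "spin": 0, "claw": 1}, {"slide": [0, 0, 0], "spin": 0, "claw": 1}, {"slide": [0, 0, 0], "spin": 0, "claw": 1}]}}

```text
t: 9.5
ee_pos: [0.5481, 0.1249, 0.0825]
tool_rot: [-0.007, -0.038, 0.999, -0.001]
contact_force: [-17.5, -3.0, 11.3]
gripper_width: 0.003
```

```bash
python3 l.py s9
```

```text
t 9.5 local [-38.5   0.5   7.5] yaw_y 94.4 tilt [-0.013 -0.002 -1.   ] F [-17.5  -3.   11.3] w 0.003 q [-0.37  0.52  0.11  1.92 -0.08  0.71  1.44]
```

View pics/s9.png

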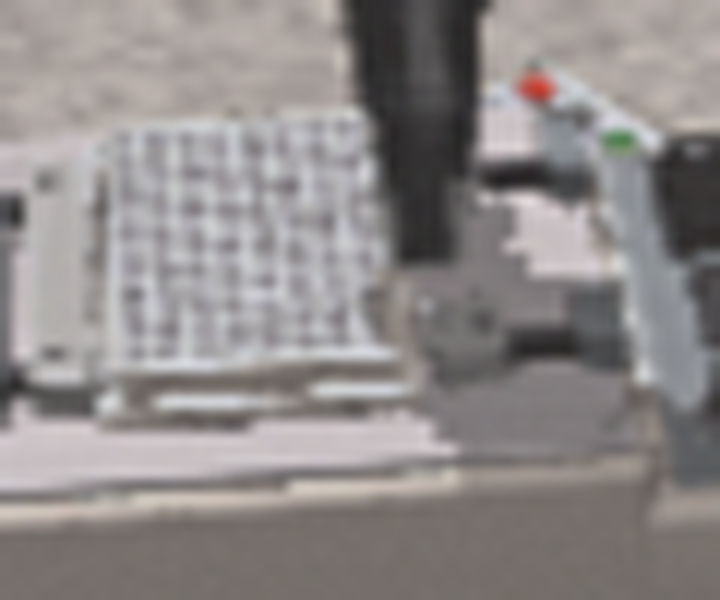

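{"api": "apply_moves", "payload": {"targets": [{"slide": [-0.0005, 0, 0.0005], "spin": 0, "claw": 1}, {"slide": [-0.0005, 0, 0.0005], "spin": 0, "claw": 1}, {"slide": [0, 0, 0.0005], "spin": 0, "claw": 1}, {"slide": [0, 0, 0], "spin": 0, "claw": 1}, {"slide": [0, 0, 0], "spin": 0, "claw": 1}, {"slide": [0, 0, 0], "spin": 0, "claw": 1}, {"slide": [0, 0, 0], "spin": 0, "claw": 1}, {"slide": [0, 0, 0], "spin": 0, "claw": 1}, {"slide": [0, 0, 0], "spin": 0, "claw": 1}, {"slide": [0, 0, 0], "spin": 0, "claw": 1}]}}

```text
t: 10.55
ee_pos: [0.5482, 0.1252, 0.0813]
tool_rot: [-0.007, -0.038, 0.999, -0.001]
contact_force: [-21.2, -3.0, 15.9]
gripper_width: -0.003
```

```bash
python3 l.py s10
```

```text
t 10.55 local [-38.4   0.8   6.3] yaw_y 94.41 tilt [-0.015 -0.002 -1.   ] F [-21.2  -3.   15.9] w -0.003 q [-0.36  0.53  0.1   1.92 -0.08  0.71  1.44]
```

View pics/s10.png

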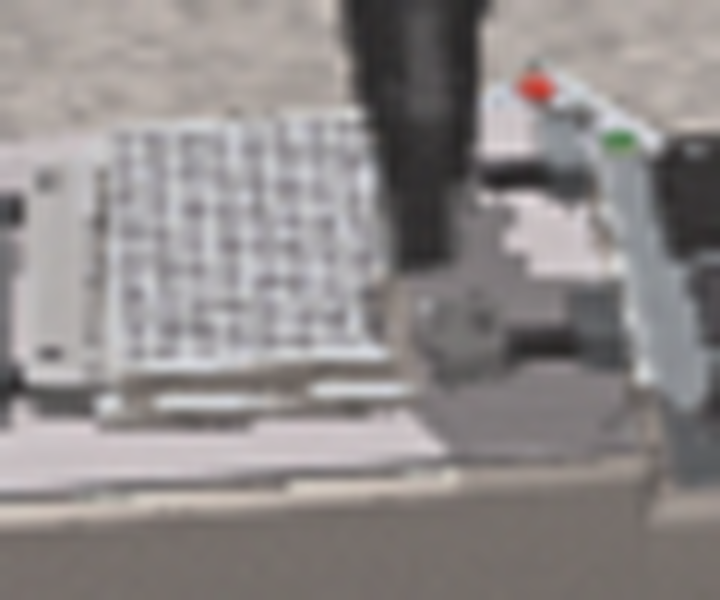

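The flange ledge is now at tip height z≈6.3 mm above the deck against 6.1 nominal, and the plate's lower edge runs parallel to the deck edge at crop row ~405. It is flat, so I'll ease back while keeping light down-pressure so the spring moves it under the near lips.

{"api": "apply_moves", "payload": {"targets": [{"slide": [0.001, 0, 0], "spin": 0, "claw": 1}, {"slide": [0.001, 0, -0.0005], "spin": 0, "claw": 1}, {"slide": [0.001, 0, 0], "spin": 0, "claw": 1}, {"slide": [0.001, 0, -0.0005], "spin": 0, "claw": 1}, {"slide": [0.001, 0, 0], "spin": 0, "claw": 1}, {"slide": [0.001, 0, -0.0005], "spin": 0, "claw": 1}, {"slide": [0.001, 0, 0], "spin": 0, "claw": 1}, {"slide": [0.001, 0, 0], "spin": 0, "claw": 1}, {"slide": [0.001, 0, 0], "spin": 0, "claw": 1}, {"slide": [0.001, 0, 0], "spin": 0, "claw": 1}]}}

```text
t: 11.6
ee_pos: [0.5435, 0.1249, 0.0826]
tool_rot: [-0.002, -0.038, 0.999, -0.0]
contact_force: [-5.5, -1.4, -0.8]
gripper_width: -0.001
```

```bash
python3 l.py s11
```

```text
t 11.6 local [-43.1   0.8   7.6] yaw_y 94.38 tilt [-0.003 -0.    -1.   ] F [-5.5 -1.4 -0.8] w -0.001 q [-0.37  0.51  0.11  1.94 -0.08  0.7   1.43]
```

View pics/s11.png

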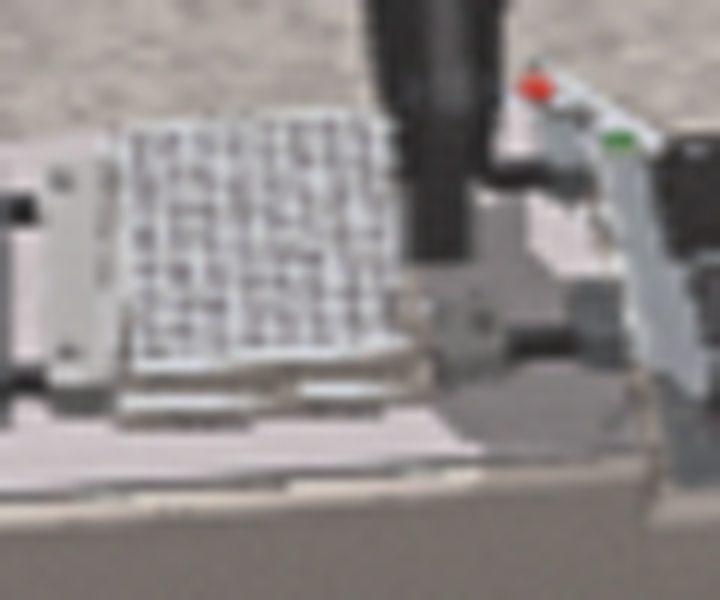

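The plate followed back about 5 mm and its near edge at crop (430,375) is meeting the post. The down-force vanished, so I'll add some back while retreating.

{"api": "apply_moves", "payload": {"targets": [{"slide": [0, 0, 0.001], "spin": 0, "claw": 1}, {"slide": [0, 0, 0.001], "spin": 0, "claw": 1}, {"slide": [0.001, 0, 0], "spin": 0, "claw": 1}, {"slide": [0.001, 0, 0], "spin": 0, "claw": 1}, {"slide": [0.001, 0, 0], "spin": 0, "claw": 1}, {"slide": [0.001, 0, 0], "spin": 0, "claw": 1}, {"slide": [0, 0, 0], "spin": 0, "claw": 1}, {"slide": [0, 0, 0], "spin": 0, "claw": 1}, {"slide": [0, 0, 0], "spin": 0, "claw": 1}, {"slide": [0, 0, 0], "spin": 0, "claw": 1}]}}

```text
t: 12.65
ee_pos: [0.5412, 0.1247, 0.0813]
tool_rot: [0.0, -0.038, 0.999, 0.0]
contact_force: [-3.0, -0.2, -0.5]
gripper_width: 0.002
```

```bash
python3 l.py s12
```

```text
t 12.65 local [-45.4   0.8   6.3] yaw_y 94.37 tilt [ 0.  0. -1.] F [-3.  -0.2 -0.5] w 0.002 q [-0.37  0.51  0.1   1.95 -0.08  0.68  1.43]
```

View pics/s12.png

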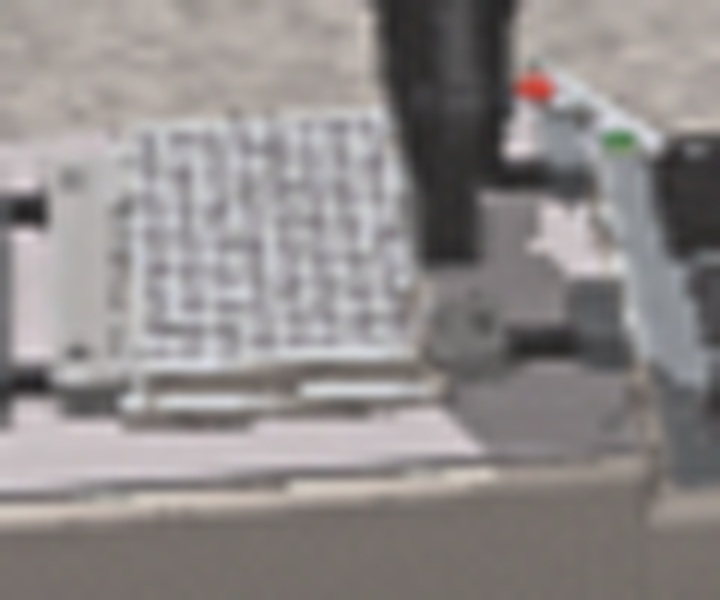

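The plate now looks flat with its near flange under the post lip (crop (440,380)), and the force is 3 N. I'll back off fully, then lift.

{"api": "apply_moves", "payload": {"targets": [{"slide": [0.001, 0, 0], "spin": 0, "claw": 1}, {"slide": [0.001, 0, 0], "spin": 0, "claw": 1}, {"slide": [0.001, 0, 0], "spin": 0, "claw": 1}, {"slide": [0.002, 0, 0], "spin": 0, "claw": 1}, {"slide": [0.002, 0, 0], "spin": 0, "claw": 1}, {"slide": [0.004, 0, 0], "spin": 0, "claw": 1}, {"slide": [0.006, 0, -0.004], "spin": 0, "claw": 1}, {"slide": [0.006, 0, -0.01], "spin": 0, "claw": 1}, {"slide": [0.01, 0, -0.02], "spin": 0, "claw": 1}, {"slide": [0.01, 0, -0.02], "spin": 0, "claw": 1}]}}

```text
t: 13.7
ee_pos: [0.4975, 0.121, 0.1363]
tool_rot: [-0.0, -0.038, 0.999, -0.0]
contact_force: [0.2, 0.2, 0.4]
gripper_width: -0.002
```

```bash
python3 l.py s13
```

```text
t 13.7 local [-89.3   0.4  61.3] yaw_y 94.36 tilt [-0. -0. -1.] F [0.2 0.2 0.4] w -0.002 q [-0.4   0.36  0.11  2.02 -0.06  0.76  1.4 ]
```

View pics/s13.png

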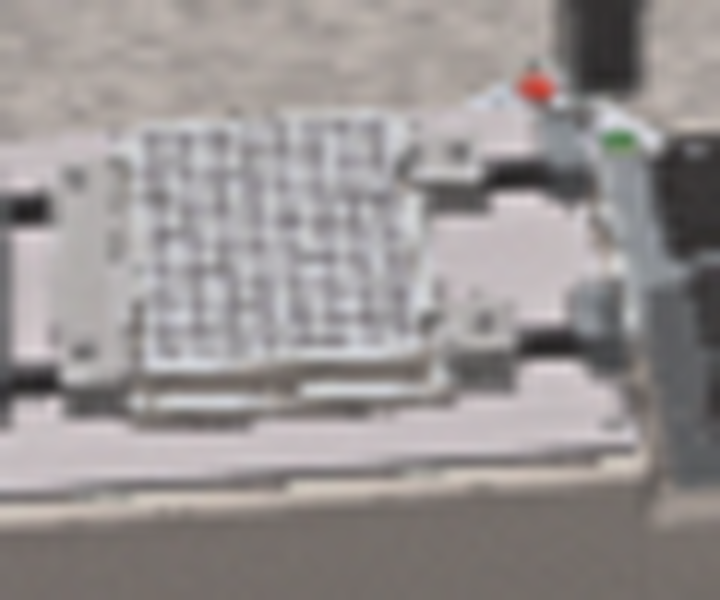

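The plate lies flat between both clamps: far lip at crop x≈130, near posts at (450,160) and (480,325). I'll check it numerically.

Run:
```python
from h import *
im,d=camera("side");P=pts("side",d).reshape(-1,3)
L=np.c_[(P[:,:2]-N)@M2.T,P[:,2]-.075]*1000
k=(abs(L[:,1])<50)&(abs(L[:,0])<32)&(L[:,2]>5)&(L[:,2]<30)
A=np.c_[L[k,:2],np.ones(k.sum())];c,*_=np.linalg.lstsq(A,L[k,2],rcond=None);print('slope',c,'n',k.sum())
r=lambda u,v,z:loc(ray("side",220+(u+.5)/12-.5,185+(v+.5)/12-.5,z))
print('far lip',r(125,165,.0865),r(140,375,.0865)); print('near lip',r(420,160,.0865),r(440,328,.0865))
print('block far L',r(150,372,.0894),'near L',r(432,352,.0894)); print('screws far',r(78,178,.0865),r(83,350,.0865),'near',r(460,152,.0865),r(485,320,.0865))
```

```text
slope [-1.98124043e-03 -1.08213893e-02  1.46609498e+01] n 366
far lip [ 41.5 -49.8  11.5] [41.  47.8 11.5]
near lip [-41.4 -42.   11.5] [-39.6  37.   11.5]
block far L [38.3 50.7 14.4] near L [-36.2  51.1  14.4]
screws far [ 54.8 -45.   11.5] [55.7 35.1 11.5] near [-53.  -44.6  11.5] [-51.9  34.9  11.5]
```

The plate is flat (slope 0.002, top at 14.7 mm). The clamps sit symmetrically about the middle, within about 1 mm. Now the switch.

{"api": "apply_moves", "payload": {"targets": [{"slide": [0.018, -0.033, 0], "spin": 0, "claw": 1}, {"slide": [0.019, -0.033, 0], "spin": 0, "claw": 1}, {"slide": [0, 0, 0.02], "spin": 0, "claw": 1}, {"slide": [0, 0, 0.02], "spin": 0, "claw": 1}, {"slide": [0, 0, 0.01], "spin": 0, "claw": 1}, {"slide": [0, 0, 0], "spin": 0, "claw": 1}, {"slide": [0, 0, 0], "spin": 0, "claw": 1}, {"slide": [0, 0, 0], "spin": 0, "claw": 1}, {"slide": [0, 0, 0], "spin": 0, "claw": 1}, {"slide": [0, 0, 0], "spin": 0, "claw": 1}]}}

```text
t: 14.8
ee_pos: [0.4668, 0.0527, 0.0858]
tool_rot: [0.001, -0.038, 0.999, 0.0]
contact_force: [-0.0, -0.4, -0.6]
gripper_width: -0.002
```

```bash
sed -i 's/220:280/235:295/' l.py; python3 l.py s14
```

```text
t 14.8 local [-125.   -65.4   10.8] yaw_y 94.37 tilt [ 0.001  0.    -1.   ] F [-0.  -0.4 -0.6] w -0.002 q [-0.29  0.39  0.12  2.15 -0.08  0.6   1.54]
```

View pics/s14.png

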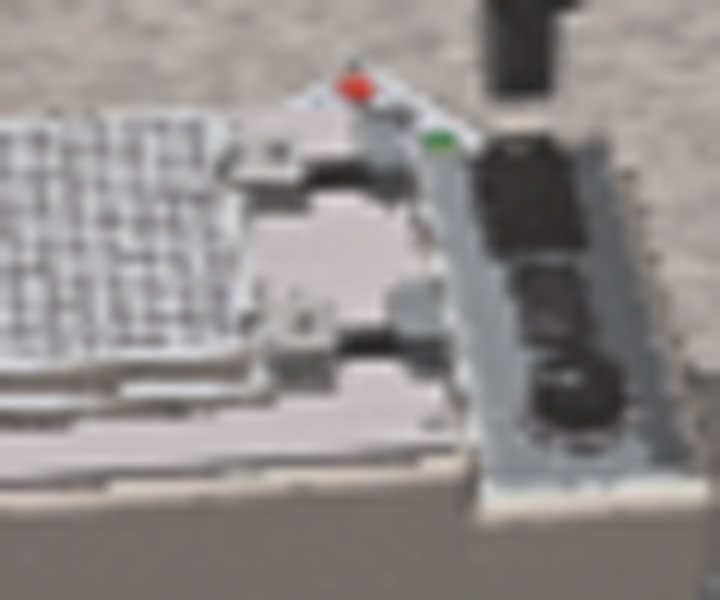

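The tip hangs above the right half of the black rocker (crop (520,95) over (520,160)). Going down.

{"api": "apply_moves", "payload": {"targets": [{"slide": [0.0015, 0, 0.006], "spin": 0, "claw": 1}, {"slide": [0, 0, 0.006], "spin": 0, "claw": 1}, {"slide": [0, 0, 0.004], "spin": 0, "claw": 1}, {"slide": [0, 0, 0.001], "spin": 0, "claw": 1}, {"slide": [0, 0, 0.001], "spin": 0, "claw": 1}, {"slide": [0, 0, 0.001], "spin": 0, "claw": 1}, {"slide": [0, 0, 0.001], "spin": 0, "claw": 1}, {"slide": [0, 0, 0.001], "spin": 0, "claw": 1}, {"slide": [0, 0, 0], "spin": 0, "claw": 1}, {"slide": [0, 0, 0], "spin": 0, "claw": 1}]}}

```text
t: 15.85
ee_pos: [0.4651, 0.0526, 0.0643]
tool_rot: [0.0, -0.038, 0.999, 0.0]
contact_force: [-0.6, 0.7, 0.5]
gripper_width: 0.002
```

```bash
python3 -c "
from h import *
st()"
```

```text
t 15.85 local [-126.6  -65.4  -10.7] yaw_y 94.37 tilt [ 0.001  0.    -1.   ] F [-0.6  0.7  0.5] w 0.002 q [-0.28  0.43  0.11  2.16 -0.09  0.55  1.55]
```

{"api": "apply_moves", "payload": {"targets": [{"slide": [0, 0, 0.001], "spin": 0, "claw": 1}, {"slide": [0, 0, 0.001], "spin": 0, "claw": 1}, {"slide": [0, 0, 0.001], "spin": 0, "claw": 1}, {"slide": [0, 0, 0.001], "spin": 0, "claw": 1}, {"slide": [0, 0, 0.001], "spin": 0, "claw": 1}, {"slide": [0, 0, 0], "spin": 0, "claw": 1}, {"slide": [0, 0, 0], "spin": 0, "claw": 1}, {"slide": [0, 0, 0], "spin": 0, "claw": 1}, {"slide": [0, 0, 0], "spin": 0, "claw": 1}, {"slide": [0, 0, 0], "spin": 0, "claw": 1}]}}

```text
t: 16.85
ee_pos: [0.4652, 0.0524, 0.0608]
tool_rot: [0.0, -0.038, 0.999, 0.0]
contact_force: [-4.0, -1.1, 19.5]
gripper_width: 0.0
```

```bash
python3 l.py s15
```

```text
t 16.85 local [-126.6  -65.6  -14.2] yaw_y 94.35 tilt [ 0.  0. -1.] F [-4.  -1.1 19.5] w 0.0 q [-0.28  0.44  0.11  2.16 -0.09  0.55  1.55]
```

View pics/s15.png

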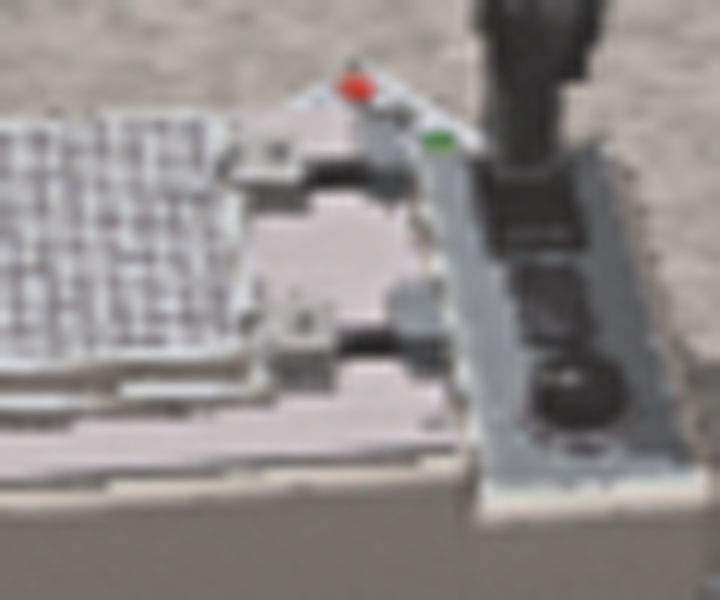

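At z −14.2 mm (nominal −14 for on) with a hard 19 N stop, the rocker's left end at crop (535,240) has tipped up. I'll lift away for the final look.

{"api": "apply_moves", "payload": {"targets": [{"slide": [0, 0, -0.006], "spin": 0, "claw": 1}, {"slide": [0, 0, -0.015], "spin": 0, "claw": 1}, {"slide": [0, 0, -0.03], "spin": 0, "claw": 1}, {"slide": [0, 0, -0.04], "spin": 0, "claw": 1}, {"slide": [0, 0, -0.04], "spin": 0, "claw": 1}, {"slide": [0, 0.04, -0.02], "spin": 0, "claw": 1}, {"slide": [0, 0.045, 0], "spin": 0, "claw": 1}, {"slide": [0, 0.045, 0], "spin": 0, "claw": 1}, {"slide": [0, 0.045, 0], "spin": 0, "claw": 1}, {"slide": [0, 0.045, 0], "spin": 0, "claw": 1}]}}

```text
t: 17.9
ee_pos: [0.4475, 0.2737, 0.2103]
tool_rot: [-0.0, -0.038, 0.999, 0.0]
contact_force: [-0.0, -0.7, 0.1]
gripper_width: 0.002
```

{"api": "apply_moves", "payload": {"targets": [{"slide": [0, 0.045, 0], "spin": 0, "claw": 1}, {"slide": [0, 0.045, 0], "spin": 0, "claw": 1}, {"slide": [0, 0.045, 0], "spin": 0, "claw": 1}, {"slide": [0, 0.045, 0], "spin": 0, "claw": 1}, {"slide": [0, 0.02, 0], "spin": 0, "claw": 1}, {"slide": [0, 0, 0], "spin": 0, "claw": 1}, {"slide": [0, 0, 0], "spin": 0, "claw": 1}, {"slide": [0, 0, 0], "spin": 0, "claw": 1}, {"slide": [0, 0, 0], "spin": 0, "claw": 1}, {"slide": [0, 0, 0], "spin": 0, "claw": 1}]}}

```text
t: 18.9
ee_pos: [0.4336, 0.4702, 0.2106]
tool_rot: [0.0, -0.037, 0.999, -0.0]
contact_force: [-0.3, 0.5, 0.0]
gripper_width: 0.003
```

Run:
```python
from h import *
st()
a,d=camera("top");b,_=camera("side")
x=cv2.resize(a[140:240,190:300,::-1],(550,500),interpolation=cv2.INTER_CUBIC);cv2.imwrite("pics/tf.png",x)
cv2.imwrite("pics/sf.png",cv2.resize(b[170:250,190:310,::-1],None,fx=6,fy=6,interpolation=cv2.INTER_CUBIC))
P=pts("top",d).reshape(-1,3)
L=np.c_[(P[:,:2]-N)@M2.T,P[:,2]-.075]*1000
k=(abs(L[:,1])<50)&(abs(L[:,0])<32)&(L[:,2]>5)&(L[:,2]<30)
if k.sum()>50: print(np.linalg.lstsq(np.c_[L[k,:2],np.ones(k.sum())],L[k,2],rcond=None)[0])
```

```text
t 18.9 local [-126.8  353.4  135.6] yaw_y 94.27 tilt [ 0. -0. -1.] F [-0.3  0.5  0. ] w 0.003 q [-0.86  0.47 -0.03  1.65  0.02  1.02  0.75]
[ 1.66250374e-02 -9.81674908e-04  1.64264108e+01]
```

View pics/tf.png

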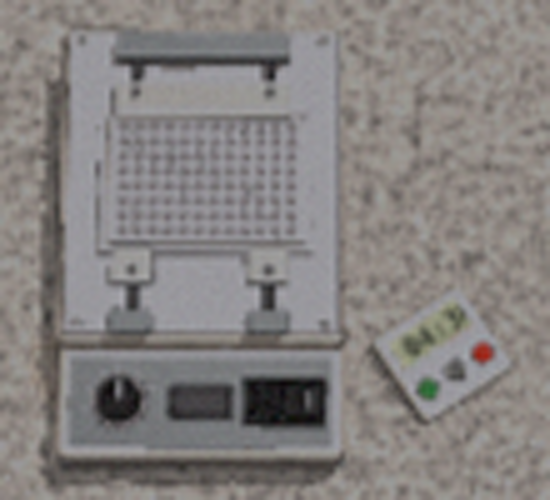

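View pics/sf.png

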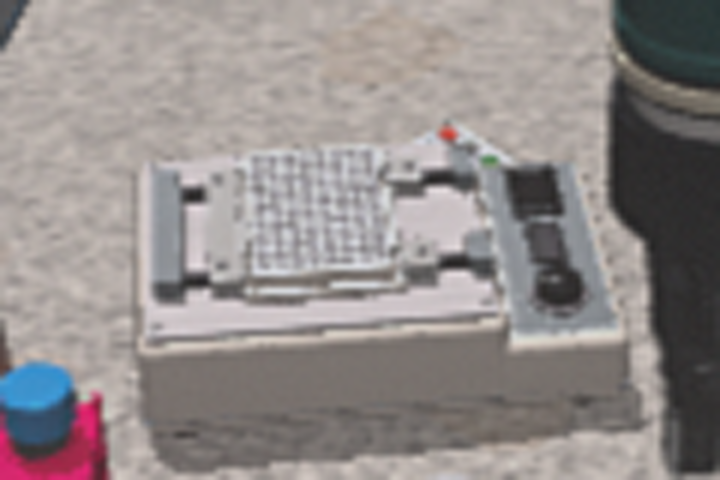

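In the final views the plate lies flat and square under both clamps (top crop rows 115–250). The rocker's left half is raised, and the white line on the right half shows face-on at (306,400). The timer has not moved. Handing in.

```bash
python3 -c "
from h import *
print(sign_off())"
```

```text
the job is handed in; nothing more can be done
None
```

The plate is seated flat under both clamps, the rocker switch is pressed on, and I handed the job in at about 19 s. No verdict is reported.

**What I did:** I put the shut fingertips on the plate's near ledge and pushed it against the well block until the far clamp was about 10 mm back. I then pressed the near edge down flat and eased back so the springs drew the plate under the near lips. After that I pressed the right half of the rocker until it stopped hard at about 19 N, with the tip 14.2 mm below deck level (nominal 14 for on). The arm then moved clear.

**Last checks:**
- **Flatness:** the side depth fit after release gave a slope of 0.002 rad, with the plate top at 14.7 mm (nominal 14.4). The final top-camera fit disagreed, at 0.017 rad and 16.4 mm. That camera also read 1–2 mm high on the deck and table, and 0.017 rad is still within the 0.03 limit.
- **Centring:** before the switch press, the clamp lips measured level about the middle, but the clamp screws suggested an offset of about 1.4 mm towards the far side. That is within the calibration error and the 2.5 mm limit.
- **Not measured:** I judged the clamp travels and the switch angle from the pictures and the press depth, not directly.
- **Other items:** the timer looked unmoved and the arm stayed clear of the rest. I did not measure the petri dishes or the marker again.

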